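# Discard the expired cryobox down the chute

## Robot

A 6-joint arm with a two-finger parallel gripper is mounted at the origin on the work surface. World frame = base frame: x ahead of the robot, y to its left, z up, the work surface at z = 0. Lengths are in mm, angles in degrees, forces in N, time in s.
With the tool pointing down it reaches from about 375 to 825 mm from the base axis. Payload 5.5 kg.
Tool frame: the origin (TCP) lies on the centre line of the jaws, within the pads' length; the fingertips stand 11 mm ahead of it and the grasp point (between the pads) lies 8 mm behind it; z points along the fingers, y is the line along which they close (so a half turn about z gives the same grasp; the last joint's range is limited). The gripper opens to 85 mm and grips with 20 to 120 N. Pads are 22 mm wide; open, the fingers measure 114 mm over their backs; the gripper's body (76 mm by 85 mm) begins 54 mm behind the grasp point. The pads swing forward as they close: fully open they stand 13 mm farther back than shut.
Start: joints at [67.323, 17.962, -2.699, 69.339, 0, 90], TCP at [231.324, 553.61, 216.299] pointing down, gripper open.
Joint ranges: [-152.73, 152.73], [-39.44, 99.34], [-58.76, 71.6], [-118.89, 123.64], [-81.53, 83.1], [-180, 180]. Speed limits (degrees/s): [136.94, 136.94, 172.46, 180, 180, 180].

## Interface

Orientations are given as a 3x3 rotation matrix whose columns are the frame's x, y, z axes.
In Python, from cell import get_obs, read_camera, camera_info, close_job, spot_in gives the robot as it stands.
- The arm moves only by the shell command python3 -m crank 'ROWS' [OPENING] [FORCE]. ROWS is a JSON object of lists of equal length, an entry for each row: "delta_pos": the shift along the tool's x, y, z in m, a list of three; "delta_rot": the turn, a rotation vector about the tool's x, y, z in rad, a list of three. A call has 1 to 12 rows; each row shifts and turns the commanded pose from where the row before left it, along the tool's axes as they then stand; what a row does not reach is not made up. A row lasts 1/12 s, in which the tool goes at most 41.7 mm and 7.16 degrees, less where a joint would pass 70% of its speed; a pose out of reach is approached as far as the arm can. A call is refused whole if a number of a shift passes 0.0417 or a number of a turn 0.125, either way. A call with a gripper value outside its range is refused whole. OPENING is the finger opening in m, from 0 to 0.0854, set as the call begins (- or left out, the last holds). The fingers move at their own pace and stop on an object; FORCE is the grip in N (left out, the last holds). Time passes only in rows, so rows that do not move let the fingers close. It gives the time, the measured TCP pose, the force, the opening and the grip force at its end, in the units of the state.
- get_obs(): the state, without advancing time (a new reading comes with each control period).
- read_camera(name): name is "side" or "top"; returns the picture (420x560x3 uint8, red, green, blue); there is no depth.
- camera_info(name): a dict with "camera_matrix" (3x3 intrinsics, pixels), "origin" and "rotation" of the camera in the world. Camera axes: x right, y up, looking along -z (the intrinsics and any distortion apply to the point x, -y, -z); pixel columns grow to the right and rows downward; lengths in mm; the calibration is good to about 2 mm. A picture is of the moment at which its call begins. camera_info takes no time and is no camera call.
- close_job(): hands the job in; it is judged then, once.
Trained networks look in the newest picture that a camera, given by its name, has taken for a name from the list of things; names that differ only in an ending like _2 or _b are one class to them, and where a whole thing is asked for, a point or a joint stands for the part that bears it (a point fixed in the world has none). Each returns a list of dicts, best first, with "confidence" (0 to 1); they miss things now and then, are a little off and sometimes report something else, mostly with a low value. They report only what shows in the picture. A call takes as long as a camera call. They do not tell look-alikes from the thing itself.
- spot_in(camera, query): "position" ([row, column] in pixels, amid what is visible of it).
The state is a dict: "time_s": time; "joint_pos": joint angles; "qd": joint speeds; "effort": joint torques, N m; "ee_pos": TCP position; "orientation": TCP orientation; "contact_force": force on the tool from outside, world axes, zero at the start; "moment": the same for the moment, N m; "gripper_width": finger opening in mm; "grasp_force": force on a finger pad.
Only numpy, scipy, OpenCV 4.12 (cv2) and the standard library are available. Lean on these libraries where they do the work, as an engineer would, in place of code of your own. Each camera call takes 0.05 s, during which the arm holds its last target. There are 200 camera calls.

## Task

The cryobox with the red lid has expired: push it off the yellow-striped edge of the white ledge so that it drops into the metal chute below and stays there. Push it, do not lift it, and leave the blue and green boxes where they stand.

Things in the scene. Friction and masses are not known exactly. Their poses are not given: they have to be found in the camera images.
- red_box: red cryobox: rigid closed square box 76 x 76 mm and 52 mm high, white below with a red lid on top, about 120 g (70 to 170 g). Its origin is the centre of its underside, z up, x and y parallel to its sides. It starts flat on the station's ledge, its sides turned at most 10 degrees from the ledge's. This is the one to discard.
- blue_box: blue cryobox: rigid closed square box 76 x 76 mm and 52 mm high, white below with a blue lid on top, about 120 g (70 to 170 g). Its origin is the centre of its underside, z up, x and y parallel to its sides. It starts flat on the station's ledge, its sides turned at most 10 degrees from the ledge's. Must stay.
- green_box: green cryobox: rigid closed square box 76 x 76 mm and 52 mm high, white below with a green lid on top, about 120 g (70 to 170 g). Its origin is the centre of its underside, z up, x and y parallel to its sides. It starts flat on the station's ledge, its sides turned at most 10 degrees from the ledge's. Must stay.
- station: Fixed white ledge with a chute in front. Origin: at table height under the middle of its front edge (yellow stripe, far from the robot); x level, out over the chute; y along the edge; z up. Level top at z 160 mm, x -160 to 0, y -200 to 200; no rim, nothing behind. On it three boxes in a row along y, 125 mm apart, order varies, centres 55 to 70 mm behind the edge.
- chute (a point): Middle of the chute's tray floor: 160 mm beyond the ledge's edge, 8 mm above the table. The metal chute spans the whole ledge: a steel slide drops at 51 degrees from just under the edge (z 134) to the flat tray, 119 mm deep, with an end wall 70 mm high; side cheeks up to 145 mm high. A box pushed until its centre passes the edge tips and slides down by itself.
Not all that is in view belongs to the job. There is more than one size of the red_box; the one meant has the size given above.

How it is judged (in metres and radians):
At the end, for the whole second after the job is handed in: The centre of the red-lidded box's underside is inside the chute or its tray (30 to 225 mm beyond the ledge's edge, between the side cheeks) and at least 45 mm below the ledge's top, at rest (slower than 20 mm/s) any way up; the blue and green boxes are within 20 mm of where they stood (x of red_box in the frame of station between 0.03 and 0.225 m and y of red_box in the frame of station between -0.2 and 0.2 m and z of red_box in the frame of station below 0.115 m and linear speed of red_box below 0.02 m/s and distance of each of blue_box, green_box from where it was at the start of the episode below 0.02 m); the robot touches nothing.
It fails at once if the red box is lifted: its underside rises more than 25 mm above the ledge (z of red_box in the frame of station above 0.185 m).
It fails at once if the blue box is moved by more than 20 mm (distance of blue_box from where it was at the start of the episode above 0.02 m).
It fails at once if the green box is moved by more than 20 mm (distance of green_box from where it was at the start of the episode above 0.02 m).
It also fails if it takes over 29 s, if anything falls off the work surface, if the arm or the gripper's body presses on something with over 40 N, if the wrist force passes 120 N, or if a joint passes its speed limit or range.

## Working session

There is one attempt and no reset: what is moved stays moved. The work goes in short steps, Python scripts to look and compute and a shell command to move; the robot and the scene stay as the last step left them, time stands still between calls to the robot, and variables do not carry over. Pictures are saved under pics/ and viewed, at most 10 in all, crops included, and the job is handed in when it is done.

```bash
mkdir -p pics
python3 - <<'E'
from cell import *
import cv2
for c in("side","top"):
    im=read_camera(c); cv2.imwrite(f"pics/{c}0.png",im[:,:,::-1])
    i=camera_info(c); print(c,i)
    for q in("red_box","blue_box","green_box","station"):
        print(q,[(r["position"],round(r["confidence"],2)) for r in spot_in(c,q)])
o=get_obs();print(o)
E
```

```text
side {'camera_matrix': array([[379.90263217,   0.        , 277.66463936],
       [  0.        , 379.90263217, 210.30827567],
       [  0.        ,   0.        ,   1.        ]]), 'origin': array([355.39329644, 701.46859232, 646.01535441]), 'rotation': array([[-0.9688708 ,  0.14984425, -0.19706868],
       [-0.24755578, -0.57885868,  0.77694193],
       [ 0.00234536,  0.80154184,  0.59793409]])}
red_box [([309.6, 298.3], 0.98), ([204.0, 377.6], 0.75), ([193.5, 292.8], 0.62)]
blue_box [([158.3, 294.5], 0.72)]
green_box [([136.4, 293.8], 0.93)]
station [([220.5, 247.8], 0.63)]
top {'camera_matrix': array([[544.23802853,   0.        , 273.70480526],
       [  0.        , 544.23802853, 210.30529917],
       [  0.        ,   0.        ,   1.        ]]), 'origin': array([ 390.54375907,   30.27267543, 1185.002018  ]), 'rotation': array([[ 1.25307754e-02,  9.90176315e-01, -1.39261788e-01],
       [-9.99919319e-01,  1.26986147e-02,  3.16691768e-04],
       [ 2.08201247e-03,  1.39246584e-01,  9.90255550e-01]])}
red_box [([232.0, 274.3], 0.79), ([336.4, 373.5], 0.78), ([258.5, 191.5], 0.75), ([17
[... 233 characters left out ...]
-7.30480879e-04,  8.99967358e+01]), 'qd': array([-0.07231907, -0.03286981, -0.00260579, -0.0373606 , -0.04217529,
       -0.01134289]), 'effort': array([ 2.42237329e-04, -5.38960469e+01,  3.39753842e+01,  3.40336243e-03,
       -3.06359721e-05, -6.03773842e-06]), 'ee_pos': array([231.30766252, 553.58731224, 216.27633258]), 'orientation': array([[-9.22718828e-01,  3.85473689e-01, -2.03291667e-05],
       [ 3.85473689e-01,  9.22718824e-01, -8.17245368e-05],
       [-1.27445539e-05, -8.32451277e-05, -9.99999996e-01]]), 'contact_force': array([-0.48941772,  0.27381737,  0.47801037]), 'moment': array([ 0.01321412, -0.05846206, -0.02675294]), 'grasp_force': 0.0, 'gripper_width': 85.64518774053866}
```

View pics/side0.png

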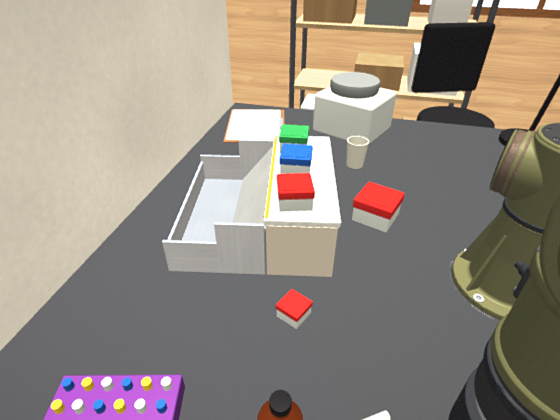

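View pics/top0.png

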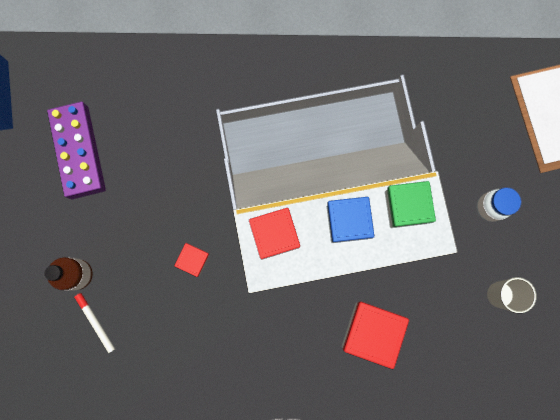

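Candidates for the red box, as top-view pixels: lid on the ledge (232,274), large red box on the table (336,374), small red box (258,191), and the red pen cap (300,80). By the description it is the one on the ledge. Next I check it in a crop and measure it.

```bash
cat > h.py <<'E'
import numpy as np,cv2
from cell import *
def ray(c,rc):
    i=camera_info(c);K=i["camera_matrix"]
    d=np.linalg.inv(K)@[rc[1],rc[0],1]; return i["origin"],i["rotation"]@[d[0],-d[1],-d[2]]
def onz(c,rc,z):
    o,d=ray(c,rc);return o+d*(z-o[2])/d[2]
def tri(a,b):
    (o,d),(p,e)=ray("top",a),ray("side",b)
    s=np.linalg.lstsq(np.c_[d,-e],p-o,rcond=None)[0];A=o+s[0]*d;B=p+s[1]*e
    return (A+B)/2,np.linalg.norm(A-B)
H={"red":[(0,8),(172,180)],"blue":[(105,125)],"green":[(50,75)]}
def lids(im,col):
    h=cv2.cvtColor(im,cv2.COLOR_RGB2HSV);m=np.zeros(h.shape[:2],np.uint8)
    for a,b in H[col]: m|=cv2.inRange(h,(a,150,70),(b,255,255))
    return [cv2.minAreaRect(c) for c in cv2.findContours(m,0,2)[0] if cv2.contourArea(c)>250]
E
python3 - <<'E'
from h import *
np.set_printoptions(precision=1,suppress=True)
t=cv2.imread("pics/top0.png")[:,:,::-1].copy();s=cv2.imread("pics/side0.png")[:,:,::-1].copy()
for col in H:
    print(col,"side",[np.array(r[0]) for r in lids(s,col)])
    for r in lids(t,col):
        P=np.array([onz("top",p[::-1],212) for p in cv2.boxPoints(r)])[:,:2]
        e=P[1]-P[0];f=P[2]-P[1]
        print(col,r[0],"world",P.mean(0),"sides",np.hypot(*e),np.hypot(*f),"ang",np.degrees(np.arctan2(e[1],e[0]))%90)
# triangulate lid centres (ledge) and edge corners
for n,a,b in(("red",(232,274.3),(186,295)),("blue",(218.5,351),(155,296)),("green",(203.5,411.5),(134,294.5)),("edgeL",(211.5,236.5),(216,268)),("edgeR",(175.5,437),(138,275))):
    print(n,tri(a,b))
L=onz("top",(211.5,236.5),160);R=onz("top",(175.5,437),160);print(L,R,np.linalg.norm(L-R))
cv2.imwrite("pics/crop.png",np.hstack([cv2.resize(t[160:300,225:465],None,fx=1.6,fy=1.6,interpolation=2),cv2.resize(s[120:260,160:340],None,fx=1.6,fy=1.6,interpolation=2)])[:,:,::-1])
E
```

```text
red side [array([293.7, 304.2]), array([378. , 199.2]), array([295.1, 185.7])]
red (375.70001220703125, 334.8999938964844) world [ 309.8 -151.3] sides 93.16999103582538 94.87870391387695 ang 70.93959319029781
red (64.74227142333984, 273.32989501953125) world [409.8 399.4] sides 47.10502528642209 54.83534818000664 ang 3.3288628276880985
red (191.2209014892578, 259.48614501953125) world [437.1 175.8] sides 46.62651042226157 47.46169775901052 ang 66.37037905523368
red (274.108154296875, 232.8513641357422) world [486.7  28.7] sides 74.57636649591049 74.68863071667306 ang 17.989833147764358
blue side [array([295.5, 154.2])]
blue (350.423095703125, 218.8846435546875) world [ 513.7 -108.5] sides 75.48915388512506 74.88423503237922 ang 7.93429482730572
blue (506.0, 201.0) world [ 549.9 -390.6] sides 50.93672835450105 47.773172179909615 ang 0.7397697752389973
green side [array([294. , 133.4])]
red (array([488.6,  28.3, 200.2]), np.float64(1.3383178215534122))
blue (array([ 515.8, -111.5,  198. ]), np.float64(0.36839397425712067))
green (array([ 544.3, -222.4,  199.7]), np.float64(1.2886136723946473))
edgeL (array([529.7, 100.1, 164.6]), np.float64(2.2367932336612193))
edgeR (array([ 611.4, -285.7,  149.3]), np.float64(5.949416721075924))
[531.5 100.6 160. ] [ 606.2 -282.8  160. ] 390.62398962014043
```

View pics/crop.png

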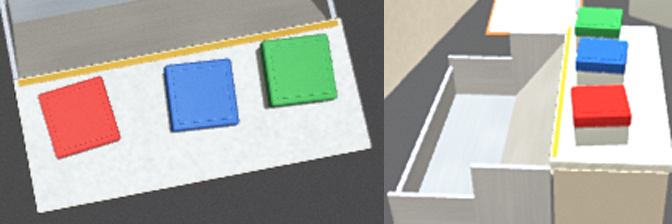

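The crop shows the red-lidded 75 mm box on the ledge, at the left end when seen from above, with blue in the middle and green on the right. Its lid measures 75 x 75 mm at z 212. The look-alikes measure about 94 and 47 mm, so they are the wrong size.

- **Box:** the red box is at (487, 29) with yaw 18°, 58 mm behind the edge.
- **Station:** its yaw is 11°.
- **Plan:** go to a point behind the box at (416, 15), with fingers parted 40 mm and the jaw line parallel to the edge, then push along the station's x.

```bash
python3 -m crank '{"delta_pos":[[-0.019,-0.0213,-0.006],[-0.019,-0.0213,-0.006],[-0.019,-0.0213,-0.006],[-0.019,-0.0213,-0.006],[-0.019,-0.0213,-0.006],[-0.019,-0.0213,-0.006],[-0.019,-0.0213,-0.006],[-0.019,-0.0213,-0.003],[-0.019,-0.0213,0],[-0.019,-0.0213,0],[-0.019,-0.0213,0],[-0.019,-0.0213,0]],"delta_rot":[[0,0,0],[0,0,0],[0,0,0],[0,0,0],[0,0,0],[0,0,0],[0,0,0],[0,0,0],[0,0,0],[0,0,0],[0,0,0],[0,0,0]]}' 0.04
python3 -m crank '{"delta_pos":[[-0.019,-0.0213,0],[-0.019,-0.0213,0],[-0.019,-0.0213,0],[-0.019,-0.0213,0],[-0.019,-0.0213,0],[-0.019,-0.0213,0],[-0.019,-0.0213,0],[-0.019,-0.0213,0],[0,0,0],[0,0,0]],"delta_rot":[[0,0,0],[0,0,0],[0,0,0],[0,0,0],[0,0,0],[0,0,0],[0,0,0],[0,0,0],[0,0,-0.1],[0,0,-0.1]]}'
python3 -c "from cell import *;print(get_obs()['joint_pos'])"
```

```text
time_s: 1.5
ee_pos: [343.4, 228.6, 261.6]
orientation: [[-0.923, 0.385, 0.001], [0.385, 0.923, 0.0], [-0.001, 0.001, -1.0]]
contact_force: [0.4, -0.7, -0.2]
gripper_width: 39.8
grasp_force: 0.0
time_s: 2.33
ee_pos: [418.1, 12.5, 261.4]
orientation: [[-0.981, 0.193, 0.0], [0.193, 0.981, -0.0], [-0.0, -0.0, -1.0]]
contact_force: [0.8, 0.2, -0.1]
gripper_width: 40.0
grasp_force: 0.0
[ 1.71288851e+00 -2.68401699e+00 -2.07155462e+01  7.19504077e+01
 -6.69799206e-03  1.28647141e+01]
```

```bash
python3 -m crank '{"delta_pos":[[0,0,0],[0,0,0],[0,0,0],[0,0,0],[0,0,0.015],[0,0,0.015],[0,0,0.015],[0,0,0.015],[0,0,0.01],[0,0,0.008],[0,0,0]],"delta_rot":[[0,0,-0.0965],[0,0,-0.0965],[0,0,-0.0965],[0,0,-0.0965],[0,0,0],[0,0,0],[0,0,0],[0,0,0],[0,0,0],[0,0,0],[0,0,0]]}'
python3 - <<'E'
from cell import *
import cv2,numpy as np
cv2.imwrite("pics/b.png",np.hstack([cv2.resize(read_camera(c),(400,300)) for c in("side","top")])[:,:,::-1])
E
```

```text
time_s: 3.25
ee_pos: [416.7, 14.0, 182.0]
orientation: [[-0.982, -0.189, -0.002], [-0.189, 0.982, -0.0], [0.002, 0.0, -1.0]]
contact_force: [0.5, 0.1, 0.4]
gripper_width: 39.9
grasp_force: 0.0
```

View pics/b.png

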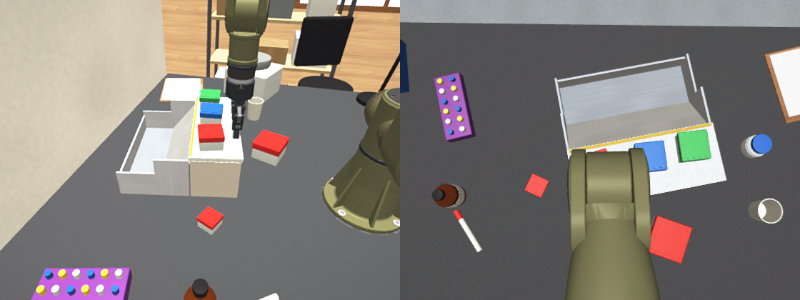

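The side view (pixel 235,135) shows the fingers on the ledge behind the red box, with the neighbours clear. I'll push slowly.

```bash
python3 -m crank '{"delta_pos":[[-0.006,0,0],[-0.006,0,0],[-0.006,0,0],[-0.006,0,0],[-0.006,0,0],[-0.006,0,0],[-0.006,0,0],[-0.006,0,0],[-0.006,0,0],[-0.006,0,0],[-0.006,0,0],[-0.004,0,0]],"delta_rot":[[0,0,0],[0,0,0],[0,0,0],[0,0,0],[0,0,0],[0,0,0],[0,0,0],[0,0,0],[0,0,0],[0,0,0],[0,0,0],[0,0,0]]}'
python3 - <<'E'
from cell import *
import cv2
cv2.imwrite("pics/c.png",cv2.resize(read_camera("side")[80:300,130:380],None,fx=2,fy=2)[:,:,::-1])
E
```

```text
time_s: 4.35
ee_pos: [487.3, 27.4, 183.3]
orientation: [[-0.982, -0.189, 0.0], [-0.189, 0.982, 0.0], [-0.0, -0.0, -1.0]]
contact_force: [-0.6, 0.0, 0.1]
gripper_width: 40.0
grasp_force: 0.4
```

View pics/c.png

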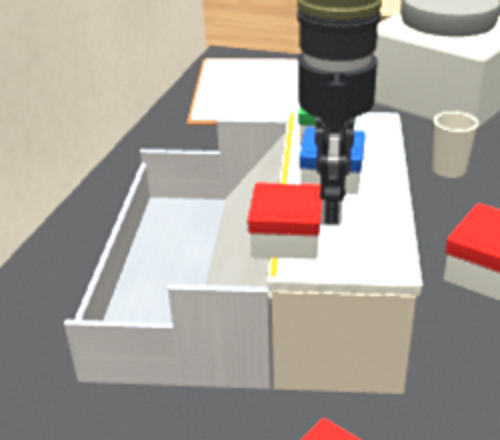

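The red lid (crop pixel 285,215) is square to the edge and about half over it. The blue and green boxes are clear. I'll push on.

```bash
python3 -m crank '{"delta_pos":[[-0.005,0,0],[-0.005,0,0],[-0.005,0,0],[-0.005,0,0],[-0.005,0,0],[-0.003,0,0],[0,0,0],[0,0,0],[0,0,0],[0,0,0],[0,0,0],[0,0,0]],"delta_rot":[[0,0,0],[0,0,0],[0,0,0],[0,0,0],[0,0,0],[0,0,0],[0,0,0],[0,0,0],[0,0,0],[0,0,0],[0,0,0],[0,0,0]]}'
python3 - <<'E'
from cell import *
import cv2
cv2.imwrite("pics/d.png",cv2.resize(read_camera("side")[80:300,130:380],None,fx=2,fy=2)[:,:,::-1])
E
```

```text
time_s: 5.4
ee_pos: [513.8, 32.5, 183.4]
orientation: [[-0.982, -0.189, 0.0], [-0.189, 0.982, 0.0], [-0.0, -0.0, -1.0]]
contact_force: [-0.3, -0.2, 0.3]
gripper_width: 39.8
grasp_force: 0.0
```

View pics/d.png

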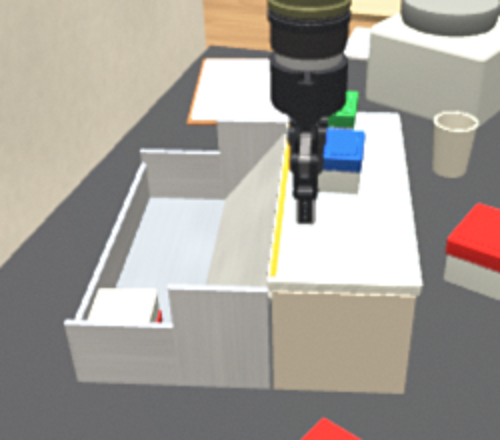

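The box is in the tray, upside down, at crop pixel (123,305). I'll raise the arm clear, back it off and check that the box is at rest.

```bash
python3 -m crank '{"delta_pos":[[0.005,0,-0.015],[0.01,0,-0.02],[0.02,0,-0.02],[0.02,0,-0.02],[0.02,0,-0.02],[0.02,0,-0.01],[0.02,0,0],[0.01,0,0],[0,0,0],[0,0,0],[0,0,0],[0,0,0]],"delta_rot":[[0,0,0],[0,0,0],[0,0,0],[0,0,0],[0,0,0],[0,0,0],[0,0,0],[0,0,0],[0,0,0],[0,0,0],[0,0,0],[0,0,0]]}'
python3 - <<'E'
from h import *
a=read_camera("side");t=read_camera("top")
s0=cv2.imread("pics/d.png")[:,:,::-1]
b=cv2.resize(a[80:300,130:380],None,fx=2,fy=2)
print("tray diff",np.abs(b[270:400,60:170].astype(int)-s0[270:400,60:170]).max())
for c in("blue","green"): print(c,[r[0] for r in lids(a,c)],[r[0] for r in lids(t,c)])
cv2.imwrite("pics/e.png",t[:,:,::-1])
E
```

```text
time_s: 6.45
ee_pos: [391.8, 9.1, 287.8]
orientation: [[-0.982, -0.189, -0.001], [-0.189, 0.982, 0.0], [0.001, 0.0, -1.0]]
contact_force: [-0.6, 0.5, -0.2]
gripper_width: 40.2
grasp_force: 0.0
tray diff 16
blue [(295.56903076171875, 154.17242431640625)] [(350.4207458496094, 218.7865753173828), (506.0, 201.0), (6.0, 92.0)]
green [(293.9465637207031, 133.40863037109375)] []
```

View pics/e.png

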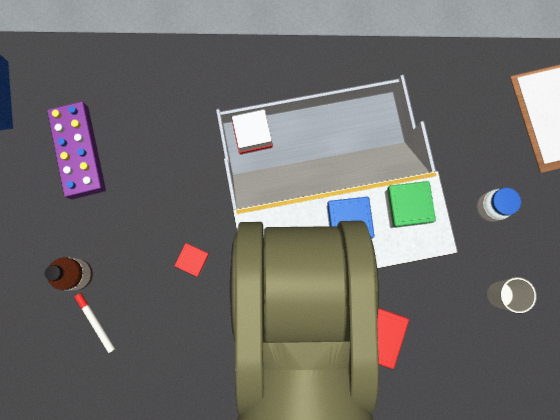

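The top view shows the box lying upside down and flat in the tray at (130,252), at rest. Blue and green have not moved, and the arm is clear.

```bash
python3 -c "from cell import *;print(close_job())"
```

```text
the job is handed in; nothing more can be done
None
```

The red-lidded cryobox was pushed off the ledge and lay still, upside down, in the chute tray; the blue and green boxes had not moved, and the job was handed in at about 6.5 s of the 29 s (no verdict came back).

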